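# Free the seized coupling pin and hang it with its like

### The arm

A 7-joint arm with a two-finger parallel gripper is mounted at the origin on the work surface. World frame = base frame: x ahead of the robot, y to its left, z up, the work surface at z = 0. Lengths are in m, angles in rad, forces in N, time in s.
With the tool pointing down it reaches from about 0.4 to 0.85 m from the base axis. Payload 4.4 kg.
Tool frame: the origin (TCP) lies on the centre line of the jaws, within the pads' length; the fingertips stand bot.tip_reach ahead of it and the grasp point (between the pads) lies 2 mm behind it (bot.tip_reach is the distance from the TCP to the fingertips, in m); x points along the fingers, z is the direction in which the jaws open and shut, and the axes are right-handed (so a half turn about x gives the same grasp; the last joint's range is limited). The gripper opens to 94 mm and grips with 3 to 60 N. Pads are 16 mm wide; open, the fingers measure 119 mm over their backs; the gripper's body (75 mm by 177 mm) begins 78 mm behind the grasp point.
Start: joints at [1.282, 0.628, 0.038, 1.517, -0.027, 0.996, -0.02], TCP at [0.144, -0.634, 0.222] pointing down, gripper open.
Joint ranges: [-3.06, 3.06], [-0.37, 2.12], [-1.25, 1.32], [0.18, 2.47], [-1.1, 4.24], [0.23, 1.98], [-2.94, 2.94]. Speed limits (rad/s): [2.57, 2.57, 3.14, 3.14, 3.14, 3.14, 3.14].

### API

Orientations are given as a unit quaternion [x, y, z, w].
In Python, from workcell import bot gives the robot as it stands.
- The arm moves only by the tool jog_arm, never from a script. Its argument "plan" is a list of rows, each an object of numbers: "grip": the closure, from -1 (fully open) to 1 (shut); "tx", "ty", "tz": the shift along the tool's x, y, z in mm; "roll": the turn about the tool's x in rad. In form: [{"grip": .., "tx": .., "ty": .., "tz": .., "roll": ..}, ...]. A call has 1 to 12 rows; each row shifts and turns the pose as measured when the row begins, along the tool's axes as they then stand; what a row does not reach is not made up. A row lasts 1/8 s, in which the tool goes at most 62.5 mm and 10.7 degrees, less where a joint would pass 70% of its speed; a pose out of reach is approached as far as the arm can. A call with a gripper value outside its range is refused whole. The fingers move at their own pace and stop on an object; "newtons" is the grip in N (left out, the last holds). Time passes only in rows, so rows that do not move let the fingers close. It gives the time, the measured TCP pose, the force and the opening at its end, in the units of the state.
- bot.get_state(): the state, without advancing time (a new reading comes with each control period).
- bot.camera(name): name is "scene" or "top" or "wrist"; returns a dict with "color" (400x640x3 uint8, red, green, blue), "camera_matrix" (3x3 intrinsics, pixels), "k1" (the pictures are not rectified: a ray, as slopes to the right and down, at radius r is drawn at 1 + k1 r^2 times it, then the intrinsics apply), "extrinsics" (4x4, takes a point from world to camera coordinates). Camera axes: x right, y down, z forward; pixel columns grow to the right and rows downward; lengths in m; the calibration is good to about 2 mm. A picture is of the moment at which its call begins. There is no depth.
- bot.sign_off(): hands the job in, once; it reports no verdict.
The state is a dict: "time_s": time; "joint_pos": joint angles; "joint_vel": joint speeds; "effort": joint torques, N m; "position": TCP position; "ee_rot": TCP orientation; "contact_force": force on the tool from outside, world axes, zero at the start; "torque": the same for the moment, N m; "width": opening from 0.0 (shut) to 1.0 (fully open).
Only numpy, scipy, OpenCV 4.12 (cv2) and the standard library are available. Lean on these libraries where they do the work, as an engineer would, in place of code of your own. Each camera call takes 0.05 s, during which the arm holds its last target.

### The job

The steel T-handled pin is seized in the tensile tester's coupling block: work it free by twisting it back and forth while pulling it up, and draw it right out. Then hang it upright by its collar in the rack, in front of the bolted sample that has the same head shape, and let go, leaving the oil bottle, wrench and test specimen where they are.

Things in the scene. Friction and masses are not known exactly. Their poses are not given: they have to be found in the camera images.
- pin: Loose plain-steel pin, 108 mm long, 0.22 to 0.35 kg, upright at the start with its collar resting on the coupling's top. Origin: centre of the shank's lower end; z runs up the pin, x along its T bar. Shank 16 mm diameter, z 0 to 66 mm; collar 44 mm diameter, underside at z 66 mm, 6 mm thick; neck 14 mm diameter; T bar at the top, 94 to 108 mm.
- pin_bar (a point): Middle of the pin's T bar, 101 mm above the pin's origin. The bar is 60 mm long along the pin's x, 14 mm wide (y) and 14 mm high, with 22 mm of free neck between it and the collar. Grasp it firmly across its 14 mm width, from above.
- pin_key (a point): Middle of the cross key near the pin's foot, 9 mm above the pin's origin, hidden in the bore at the start: a bar 30 mm long along the pin's x (parallel to the T bar), 6 mm wide and 8 mm high.
- coupling: Fixed steel block 90 x 90 mm, 72 mm high; a 48 mm diameter spigot sticks out 55 mm on its +x side, low feet on its y sides. Origin: centre of its underside. The pin stands in its vertical bore at x = y = 0, foot 6 mm above the bench, T bar and key along the block's x within 0.05 rad. Drag and weight take about 10 N; the pin must rise 66 mm before its foot is out.
- bore_mouth (a point): Centre of the bore's mouth, on the block's top. Three hidden worn ridges, each 8 mm thick, catch the key from below once the pin has risen 4, 24 and 44 mm. A straight pull is stopped dead there. Turn under a light upward pull (10 to 20 N) until it gives; the pin then rises 20 mm to the next ridge. The key turns freely in the 12 mm room between ridges. After the third, nothing catches.
- bore_floor (a point): Centre of the bore's floor, 4 mm above the bench. Each ridge lets the key up at one angle only (about 0.1 rad either side), to be found by touch. Seen from above and counted from the block's x axis, it lies 0.2 to 0.8 rad anticlockwise for the first ridge, 0.2 to 0.8 rad clockwise for the second, 0.2 to 0.8 rad anticlockwise for the third.
- rack: Fixed grey rack 150 (x) by 270 (y) mm; top plate 8 mm thick, upper face 110 mm above the bench, open in front. Origin: centre of its underside. Three slots 24 mm wide at y = -90, 0, 90 mm run from the front edge (x = -75) to x = 55 mm; a sample pin is bolted in each at x = 40. Slide a pin in from the front, collar a little above the plate, and lower it until the collar rests.
- sample_tbar: Fixed sample pin with a straight T bar head (60 mm, crosswise to the slot, same form as the seized pin). Which of the rack's three slots it is in varies. Origin: centre of its shank's lower end, 44 mm above the bench, as a hung pin's is; axes parallel to the rack's. The seized pin belongs in this slot, about 85 mm in front (-x).
- sample_disc: Fixed sample pin with a flat round disc head of 52 mm diameter, 12 mm thick. Same origin; in another slot.
- sample_ball: Fixed sample pin with a ball head of 34 mm diameter. Same origin; in another slot.
- oil: Bystander: plain white oil bottle, 52 mm diameter, 130 mm high, standing upright. Origin: centre of its base.
- wrench: Bystander: steel wrench 160 mm long along x, lying flat on the bench. Origin: centre of its underside.
- specimen: Bystander: flat aluminium dog-bone test specimen, 150 mm long along x, 30 mm wide, 8 mm thick, lying on the bench. Origin: centre of its underside.
Things that resemble listed ones, but are neither listed nor needed, are in the scene too. What is shaped like the pin but red or yellow is not meant.

How it is judged:
On the way:
1. the pin is drawn right out of the coupling's bore (z of pin in the frame of coupling above 0.074 m), for 0.1 s.
At the end, for the whole second after the job is handed in: The pin hangs upright (within 0.15 rad) and at rest by its collar on the rack's plate (height within 6 mm), in the slot of the T-bar sample: 40 to 110 mm in front of that sample and within 15 mm of the slot's centre line (x of pin in the frame of sample_tbar between -0.11 and -0.04 m and y of pin in the frame of sample_tbar between -0.015 and 0.015 m and z of pin in the frame of sample_tbar between -0.006 and 0.006 m and angle between pin's own z axis and vertical below 0.15 rad and linear speed of pin below 0.02 m/s); the robot touches nothing.
It fails at once if the oil bottle is moved more than 30 mm (distance of oil from where it was at the start of the episode above 0.03 m).
It fails at once if the wrench is moved more than 30 mm (distance of wrench from where it was at the start of the episode above 0.03 m).
It fails at once if the test specimen is moved more than 30 mm (distance of specimen from where it was at the start of the episode above 0.03 m).
It also fails if it takes over 64 s, if anything falls off the work surface, if the arm or the gripper's body presses on something with over 40 N, if the wrist force passes 120 N, or if a joint passes its speed limit or range.

## Working session

There is one attempt and no reset: what is moved stays moved. The work goes in short steps, Python scripts to look and compute and a tool call to move; the robot and the scene stay as the last step left them, time stands still between calls to the robot, and variables do not carry over. Pictures are saved under pics/ and viewed, and the job is handed in when it is done.

Besides the shell and the picture viewer there is one more tool, called after ">>>" as name(argument=value, ...) on one line, values as JSON. jog_arm: Moves the arm, as the interface text tells. Its arguments: {"type":"object","properties":{"plan":{"type":"array","items":{"type":"object","properties":{"grip":{"type":"number"},"tx":{"type":"number"},"ty":{"type":"number"},"tz":{"type":"number"},"roll":{"type":"number"}}}},"newtons":{"type":"number"}},"required":["plan"]}

```bash
mkdir -p pics; ls; python3 - <<'E'
from workcell import bot
import cv2, json
s=bot.get_state(); print(s, bot.tip_reach)
import pickle
d={}
for n in("scene","top","wrist"):
    c=bot.camera(n); d[n]=c
    cv2.imwrite(f"pics/{n}0.png",c["color"][:,:,::-1])
    print(n,c["camera_matrix"],c["k1"],c["extrinsics"])
pickle.dump(d,open("cam0.pkl","wb"))
E
```

```text
pics
{'time_s': 0.0, 'joint_pos': array([ 1.28222784,  0.62929571,  0.03845406,  1.51838378, -0.02699417,
        0.99629987, -0.02000251]), 'joint_vel': array([-0.00014443,  0.00078219, -0.00109448, -0.00076385, -0.00223056,
        0.00171414, -0.00018824]), 'effort': array([ 4.97319127e-05, -5.49727070e+01,  1.14322230e+00, -1.86642462e+01,
       -5.23294613e-02,  2.35315994e-02,  1.71851211e-04]), 'position': array([ 0.14348143, -0.63330411,  0.22158195]), 'ee_rot': array([ 0.44172969,  0.55299992, -0.44092428,  0.55195267]), 'contact_force': array([ 0.19645384, -0.34327856, -0.53892744]), 'torque': array([ 0.00373578, -0.01581752,  0.04187371]), 'width': 1.0020391786075096} 0.017
scene [[419.13862612   0.         318.96486236]
 [  0.         419.13862612 194.33174445]
 [  0.           0.           1.        ]] -0.08976062905407911 [[ 0.7872271   0.61652117  0.01323428 -0.42689978]
 [ 0.53356345 -0.67022619 -0.51585551 -0.30109848]
 [-0.30916588  0.41315676 -0.85657338  1.37441137]
 [ 0.          0.          0.          1.        ]]
top [[387.21564957   0.         316.74249521]
 [  0.         387.21564957 197.12179597]
 [  0.           0.           1.        ]] 0.030679793308520116 [[-0.15017696 -0.98864346 -0.00556588  0.00985523]
 [-0.96695309  0.1480507  -0.20756374  0.60287354]
 [ 0.20603056 -0.02578934 -0.97820566  0.91319778]
 [ 0.          0.          0.          1.        ]]
wrist [[355.42449099   0.         319.1861428 ]
 [  0.         355.42449099 201.58004447]
 [  0.           0.           1.        ]] 0.01279627710584033 [[ 2.20714060e-01 -9.75338482e-01 -3.86832736e-04 -6.49558978e-01]
 [-9.39108916e-01 -2.12622557e-01  2.69937200e-01 -2.80654568e-02]
 [-2.63362388e-01 -5.92156572e-02 -9.62877852e-01  3.90762569e-01]
 [ 0.00000000e+00  0.00000000e+00  0.00000000e+00  1.00000000e+00]]
```

View pics/scene0.png

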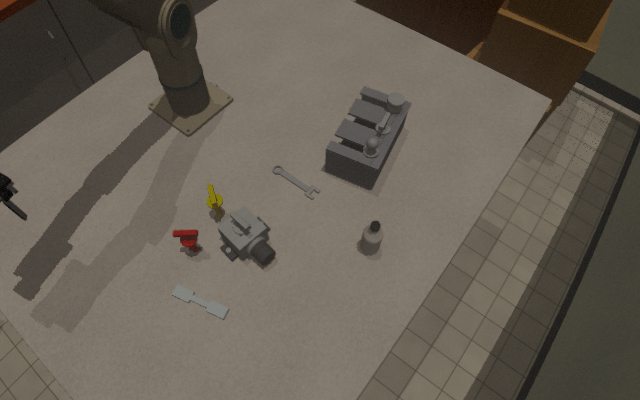

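View pics/top0.png

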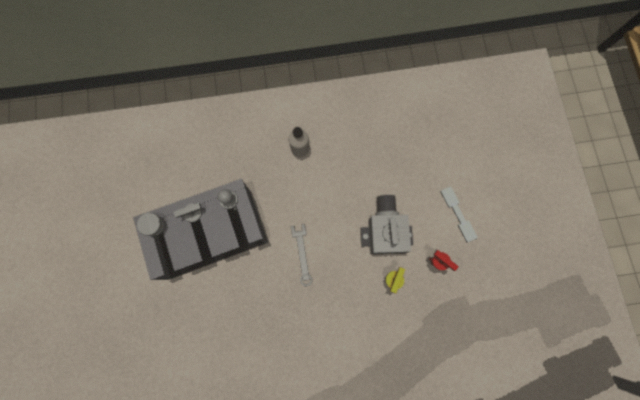

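View pics/wrist0.png

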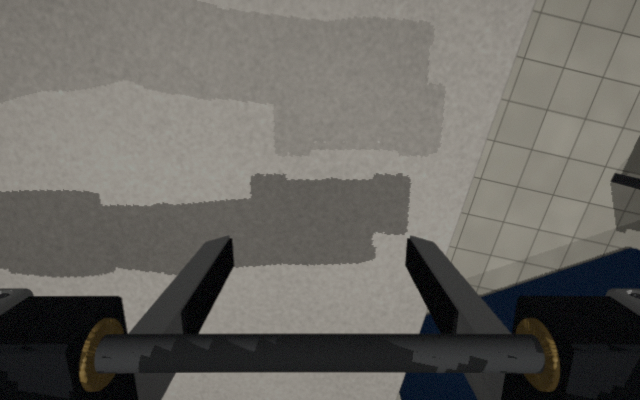

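The top view shows the steel T pin in the coupling at about (391,233). The lookalikes are the yellow pin (396,281), the red pin (444,261) and the bolted rack samples: disc (149,224), T bar (188,212) and ball (227,198). I choose the steel one in the block and will check it in a crop.

```bash
python3 - <<'E'
import pickle,cv2,numpy as np
d=pickle.load(open("cam0.pkl","rb"))
def crop(n,x0,x1,y0,y1,s):
    return cv2.resize(d[n]["color"][y0:y1,x0:x1,::-1],None,fx=s,fy=s,interpolation=cv2.INTER_CUBIC)
cv2.imwrite("pics/c1.png",crop("top",350,430,185,265,7))
cv2.imwrite("pics/c2.png",crop("top",125,275,170,290,5))
cv2.imwrite("pics/c3.png",crop("scene",200,300,190,280,6))
E
cat > h.py <<'E'
import numpy as np,cv2
def ray(c,u,v):
    K=c["camera_matrix"];k=c["k1"];E=c["extrinsics"]
    p=cv2.undistortPoints(np.array([[[u,v]]],float),K,np.array([k,0,0,0,0.]))[0,0]
    R=E[:3,:3];o=-R.T@E[:3,3];return o,R.T@np.array([p[0],p[1],1])
def at(c,u,v,z):
    o,d=ray(c,u,v);return o+d*(z-o[2])/d[2]
def proj(c,P):
    E=c["extrinsics"];P=np.atleast_2d(P).astype(float)
    return cv2.projectPoints(P,cv2.Rodrigues(E[:3,:3])[0],E[:3,3],c["camera_matrix"],np.array([c["k1"],0,0,0,0.]))[0][:,0]
def tri(l):
    A=np.zeros((3,3));b=np.zeros(3)
    for c,u,v in l:
        o,d=ray(c,u,v);d/=np.linalg.norm(d);M=np.eye(3)-np.outer(d,d);A+=M;b+=M@o
    return np.linalg.solve(A,b)
E
```

```text
(no output)
```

View pics/c1.png

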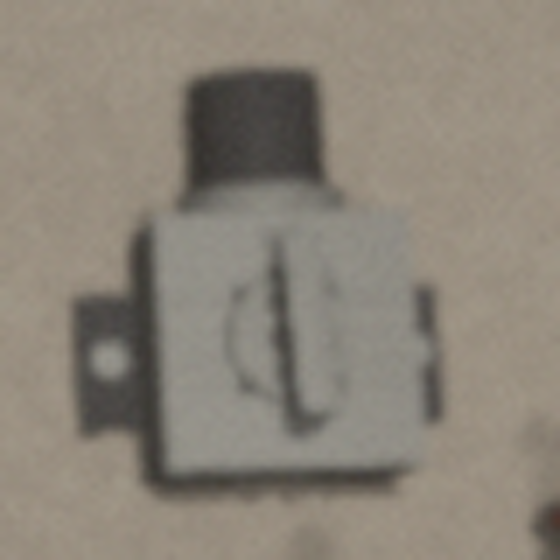

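View pics/c2.png

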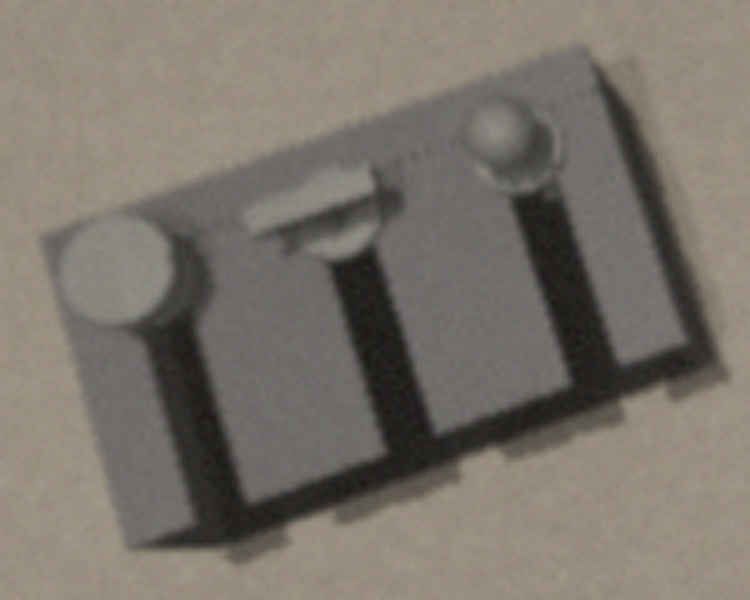

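View pics/c3.png

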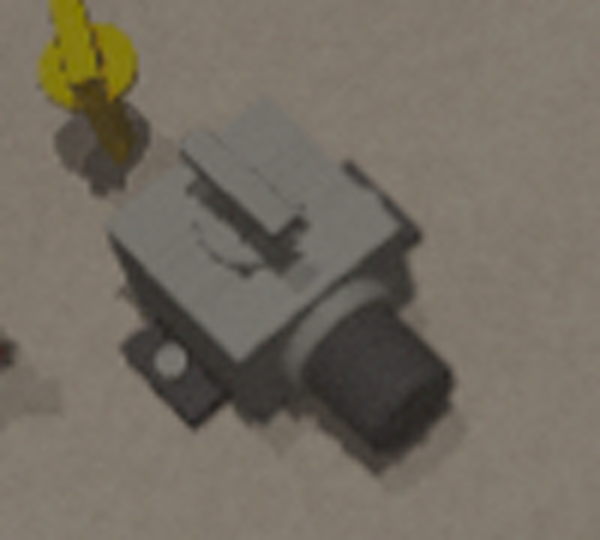

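```bash
cat > fit.py <<'E'
import pickle,numpy as np
from h import *
d=pickle.load(open("cam0.pkl","rb"));T=d["top"];S=d["scene"]
def o(x0,y0,s,cx,cy): return x0+(cx+.5)/s-.5,y0+(cy+.5)/s-.5
print("block")
c=[(150,212),(410,210),(418,463),(163,472)]
P=[at(T,*o(350,185,7,*q),.072) for q in c]; P=np.array(P);print(P.round(4),P.mean(0), np.arctan2(*( (P[0]-P[3]+P[1]-P[2])[1::-1])))
print([np.linalg.norm(P[i]-P[i-1]).round(4) for i in range(4)])
c=[(265,95),(405,222),(238,362),(107,225)]
P=[at(S,*o(200,190,6,*q),.072) for q in c]; P=np.array(P);print(P.round(4),P.mean(0))
print("bar")
for n,k,z,pts in [("top",(350,185,7),.114,[(303,235),(316,418)]),("scene",(200,190,6),.114,[(196,140),(288,222)])]:
    P=np.array([at(d[n],*o(*k,*q),z) for q in pts]);print(P.round(4),P.mean(0).round(4),np.arctan2(*(P[0]-P[1])[1::-1]),np.linalg.norm(P[0]-P[1]))
print("rack")
c=[(42,237),(588,47),(690,345),(125,548)]
P=np.array([at(T,*o(125,170,5,*q),.110) for q in c]);print(P.round(4),P.mean(0))
x=(P[0]-P[3]+P[1]-P[2]);print(np.arctan2(x[1],x[0]),[np.linalg.norm(P[i]-P[i-1]).round(4) for i in range(4)])
y=(P[0]-P[1]);print(np.arctan2(-y[0],y[1]))
s=np.array([at(T,*o(125,170,5,*q),.110) for q in [(333,265),(377,258),(385,455),(433,435)]]);print("slot",s.round(4))
tb=np.array([at(T,*o(125,170,5,*q),.152) for q in [(247,218),(374,178)]]);print("tbar",tb.round(4),tb.mean(0))
E
python3 fit.py
```

```text
block
[[ 0.531  -0.2067  0.072 ]
 [ 0.518  -0.2972  0.072 ]
 [ 0.4307 -0.2823  0.072 ]
 [ 0.4408 -0.1948  0.072 ]] [ 0.48014125 -0.24526447  0.072     ] -0.150273923024772
[np.float64(0.091), np.float64(0.0915), np.float64(0.0885), np.float64(0.0881)]
[[ 0.4434 -0.195   0.072 ]
 [ 0.5325 -0.2031  0.072 ]
 [ 0.5215 -0.2943  0.072 ]
 [ 0.4344 -0.2833  0.072 ]] [ 0.48295518 -0.24394112  0.072     ]
bar
[[ 0.5096 -0.2494  0.114 ]
 [ 0.4487 -0.2419  0.114 ]] [ 0.4792 -0.2457  0.114 ] -0.12243492481505446 0.061336982645881485
[[ 0.4568 -0.2421  0.114 ]
 [ 0.5125 -0.2461  0.114 ]] [ 0.4846 -0.2441  0.114 ] 3.070725954721829 0.055847817542561705
rack
[[0.6059 0.3565 0.11  ]
 [0.6593 0.0918 0.11  ]
 [0.5085 0.0605 0.11  ]
 [0.4559 0.3265 0.11  ]] [0.55740082 0.20881546 0.11      ]
0.2010959186099587 [np.float64(0.153), np.float64(0.27), np.float64(0.154), np.float64(0.2711)]
0.19931771953055918
slot [[0.5717 0.2224 0.11  ]
 [0.5719 0.2017 0.11  ]
 [0.4795 0.206  0.11  ]
 [0.4852 0.1833 0.11  ]]
tbar [[0.5909 0.2461 0.152 ]
 [0.6006 0.1879 0.152 ]] [0.59575652 0.21699137 0.152     ]
```

```bash
cat >> h.py <<'E'
from scipy.spatial.transform import Rotation as Rn
def st(s,tgt=None,yaw=None):
    R=Rn.from_quat(s["ee_rot"]).as_matrix();p=s["position"]
    zy=np.arctan2(R[1,2],R[0,2])
    print("t",round(s["time_s"],2),"p",p.round(4),"tilt",np.arccos(-R[2,0]).round(4),"zyaw",zy.round(4),"w",round(s["width"]*94,1),"F",s["contact_force"].round(1),"M",s["torque"].round(2),"j",s["joint_pos"].round(2))
    if tgt is not None: print("shift mm (tx,ty,tz)",(R.T@(np.array(tgt)-p)*1000).round(1))
    if yaw is not None:
        d=(yaw-zy+np.pi/2)%np.pi-np.pi/2; print("roll",-d)
E
python3 - <<'E'
from h import *
from workcell import bot
s=bot.get_state();st(s,[0.482,-0.245,0.23],np.pi/2-0.13)
print(Rn.from_quat(s["ee_rot"]).as_matrix().round(3))
E
```

```text
t 0.15 p [ 0.1436 -0.6335  0.2218] tilt 0.0014 zyaw -1.348 w 93.8 F [-0.6  0.5 -0.6] M [0.04 0.04 0.02] j [ 1.28  0.63  0.04  1.52 -0.03  1.   -0.02]
shift mm (tx,ty,tz) [  -7.8  415.9 -304.1]
roll 0.35281733461110676
[[-0.     0.975  0.221]
 [ 0.001  0.221 -0.975]
 [-1.    -0.    -0.001]]
```

>>> jog_arm(plan=[{"grip": -1,"roll": 0.176},{"grip": -1,"roll": 0.177},{"grip": -1,"tx": -8,"ty": 31,"tz": -47},{"grip": -1,"ty": 31,"tz": -47},{"grip": -1,"ty": 31,"tz": -47},{"grip": -1,"ty": 31,"tz": -47},{"grip": -1,"ty": 31,"tz": -47},{"grip": -1,"ty": 31,"tz": -47},{"grip": -1,"ty": 31,"tz": -47},{"grip": -1,"ty": 31,"tz": -47}], newtons=55)

```text
invalid input at $.plan[0]: expected keys grip, tx, ty, tz, roll
```

```bash
python3 - <<'E'
from h import *
from workcell import bot
s=bot.get_state();st(s,[0.482,-0.245,0.20],np.pi/2-0.13)
E
```

```text
t 0.15 p [ 0.1436 -0.6335  0.2218] tilt 0.0014 zyaw -1.348 w 93.8 F [-0.6  0.5 -0.6] M [0.04 0.04 0.02] j [ 1.28  0.63  0.04  1.52 -0.03  1.   -0.02]
shift mm (tx,ty,tz) [  22.2  415.9 -304.1]
roll 0.35281733461110676
```

>>> jog_arm(plan=[{"grip": -1,"tx": 0,"ty": 0,"tz": 0,"roll": 0.176},{"grip": -1,"tx": 0,"ty": 0,"tz": 0,"roll": 0.177},{"grip": -1,"tx": -8,"ty": 31,"tz": -47,"roll": 0},{"grip": -1,"tx": 0,"ty": 31,"tz": -47,"roll": 0},{"grip": -1,"tx": 0,"ty": 31,"tz": -47,"roll": 0},{"grip": -1,"tx": 0,"ty": 31,"tz": -47,"roll": 0},{"grip": -1,"tx": 0,"ty": 31,"tz": -47,"roll": 0},{"grip": -1,"tx": 0,"ty": 31,"tz": -47,"roll": 0},{"grip": -1,"tx": 0,"ty": 31,"tz": -47,"roll": 0},{"grip": -1,"tx": 0,"ty": 31,"tz": -47,"roll": 0}], newtons=55)

```text
time_s: 1.4
position: [0.4476, -0.2902, 0.2272]
ee_rot: [-0.536, -0.462, 0.537, -0.459]
contact_force: [0.8, -0.6, 0.5]
width: 0.998
```

```bash
python3 - <<'E'
from h import *
from workcell import bot
s=bot.get_state();st(s,[0.482,-0.245,0.20],np.pi/2-0.13)
E
```

```text
t 1.4 p [ 0.4476 -0.2902  0.2272] tilt 0.0037 zyaw -1.7234 w 93.9 F [ 0.8 -0.6  0.5] M [-0.05 -0.01 -0.  ] j [ 0.44  0.46  0.13  1.84 -0.07  0.85 -1.13]
shift mm (tx,ty,tz) [ 27.2  27.2 -49.9]
roll -0.022567950124654956
```

>>> jog_arm(plan=[{"grip": -1,"tx": 0,"ty": 27,"tz": -50,"roll": -0.022},{"grip": -1,"tx": 20,"ty": 0,"tz": 0,"roll": 0},{"grip": -1,"tx": 0,"ty": 0,"tz": 0,"roll": 0}])

```text
time_s: 1.78
position: [0.4866, -0.2373, 0.2065]
ee_rot: [0.53, 0.471, -0.528, 0.468]
contact_force: [-0.4, -0.2, 0.5]
width: 0.999
```

```bash
python3 - <<'E'
from h import *
import pickle
from workcell import bot
s=bot.get_state();st(s,[0.482,-0.245,0.109],np.pi/2-0.13)
d={n:bot.camera(n) for n in("wrist","top")}
pickle.dump(d,open("cam1.pkl","wb"))
w=d["wrist"]["color"][:,:,::-1].copy()
cv2.imwrite("pics/w1.png",w)
print(proj(d["wrist"],[[.482,-.245,.114],[.482,-.245,.107]]))
E
```

```text
t 1.77 p [ 0.4866 -0.2373  0.2065] tilt 0.0047 zyaw -1.6902 w 93.9 F [-0.4 -0.2  0.5] M [-0.    0.04  0.02] j [ 0.33  0.5   0.11  1.84 -0.07  0.81 -1.21]
shift mm (tx,ty,tz) [97.4 -3.5  8.6]
roll 0.010563074811124729
[[330.04049594 215.09660448]
 [329.79869604 212.29548356]]
```

View pics/w1.png

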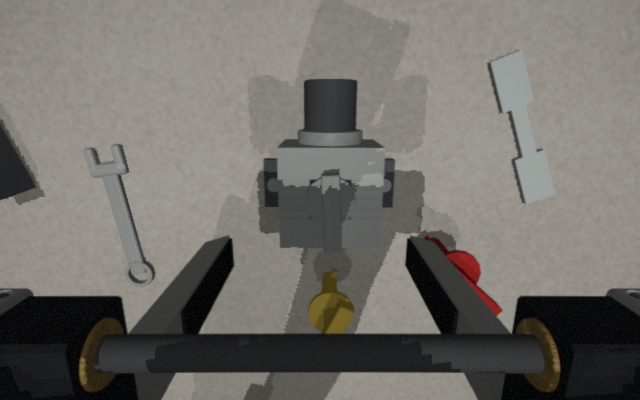

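```bash
python3 - <<'E'
import pickle,cv2
d=pickle.load(open("cam1.pkl","rb"))
c=d["wrist"]["color"][130:260,260:410,::-1]
cv2.imwrite("pics/w1c.png",cv2.resize(c,None,fx=4.5,fy=4.5,interpolation=cv2.INTER_CUBIC))
E
```

```text
(no output)
```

View pics/w1c.png

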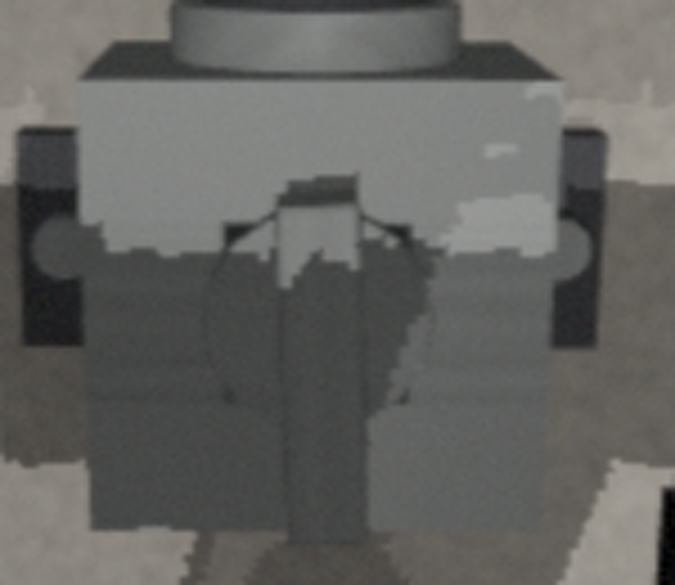

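```bash
python3 - <<'E'
import pickle
from h import *
from workcell import bot
d=pickle.load(open("cam1.pkl","rb"))["wrist"]
o=lambda x,y:(260+(x+.5)/4.5-.5,130+(y+.5)/4.5-.5)
for z,q in((.114,[(278,206),(357,206),(368,543),(290,543)]),(.072,[(78,80),(562,80),(543,530),(92,530)])):
    P=np.array([at(d,*o(*p),z) for p in q]);x=P[0]+P[1]-P[2]-P[3]
    print(P.round(4),P.mean(0).round(4),np.arctan2(x[1],x[0]))
s=bot.get_state();m=P
E
```

```text
[[ 0.5129 -0.2421  0.114 ]
 [ 0.5114 -0.2548  0.114 ]
 [ 0.4526 -0.2505  0.114 ]
 [ 0.4542 -0.2372  0.114 ]] [ 0.4828 -0.2462  0.114 ] -0.07784005845154732
[[ 0.5323 -0.2074  0.072 ]
 [ 0.5216 -0.296   0.072 ]
 [ 0.4328 -0.286   0.072 ]
 [ 0.4434 -0.1966  0.072 ]] [ 0.4825 -0.2465  0.072 ] -0.11645417511162841
```

>>> jog_arm(plan=[{"grip": -1,"tx": 20,"ty": -3,"tz": 9,"roll": -0.03},{"grip": -1,"tx": 25,"ty": 0,"tz": 0,"roll": 0},{"grip": -1,"tx": 0,"ty": 0,"tz": 0,"roll": 0}])

```text
time_s: 2.25
position: [0.4837, -0.2509, 0.1648]
ee_rot: [0.525, 0.474, -0.522, 0.477]
contact_force: [0.1, 0.5, 0.5]
width: 1.002
```

```bash
python3 - <<'E'
from h import *
from workcell import bot
s=bot.get_state();st(s,[0.4826,-0.2463,0.105],np.pi/2-0.09)
E
```

```text
t 2.25 p [ 0.4837 -0.2509  0.1648] tilt 0.0059 zyaw -1.666 w 94.2 F [0.1 0.5 0.5] M [0.05 0.02 0.  ] j [ 0.37  0.55  0.09  1.88 -0.08  0.71 -1.16]
shift mm (tx,ty,tz) [59.8 -1.9 -4.4]
roll -0.005232088491331055
```

>>> jog_arm(plan=[{"grip": -1,"tx": 25,"ty": -1,"tz": -3,"roll": -0.005},{"grip": -1,"tx": 25,"ty": 0,"tz": 0,"roll": 0},{"grip": -1,"tx": 5,"ty": 0,"tz": 0,"roll": 0},{"grip": -1,"tx": 0,"ty": 0,"tz": 0,"roll": 0}])

```text
time_s: 2.75
position: [0.4861, -0.2524, 0.1144]
ee_rot: [0.526, 0.471, -0.521, 0.48]
contact_force: [0.3, -0.8, -0.6]
width: 0.999
```

```bash
python3 - <<'E'
from h import *
from workcell import bot
s=bot.get_state();st(s,[0.4826,-0.2463,0.105],np.pi/2-0.09)
E
```

```text
t 2.75 p [ 0.4861 -0.2524  0.1144] tilt 0.0151 zyaw -1.666 w 93.9 F [ 0.3 -0.8 -0.6] M [0.03 0.02 0.02] j [ 0.38  0.63  0.08  1.92 -0.09  0.58 -1.15]
shift mm (tx,ty,tz) [ 9.3 -4.2 -5.8]
roll -0.005195117796967352
```

>>> jog_arm(plan=[{"grip": -1,"tx": 7,"ty": -4,"tz": -6,"roll": -0.005},{"grip": -1,"tx": 1,"ty": 0,"tz": 0,"roll": 0},{"grip": -1,"tx": 0,"ty": 0,"tz": 0,"roll": 0}])

```text
time_s: 3.12
position: [0.4838, -0.2463, 0.1082]
ee_rot: [0.525, 0.471, -0.519, 0.483]
contact_force: [0.1, 0.1, 0.1]
width: 0.999
```

```bash
python3 - <<'E'
from h import *
from workcell import bot
s=bot.get_state();st(s,[0.4826,-0.2463,0.105],np.pi/2-0.09)
print(Rn.from_quat(s["ee_rot"]).as_matrix().round(3))
E
```

```text
t 3.12 p [ 0.4838 -0.2463  0.1082] tilt 0.019 zyaw -1.6608 w 93.9 F [0.1 0.1 0.1] M [0.01 0.01 0.01] j [ 0.37  0.63  0.08  1.94 -0.09  0.55 -1.15]
shift mm (tx,ty,tz) [ 3.2 -1.3  0.1]
roll -4.345218520462879e-05
[[ 0.018  0.996 -0.09 ]
 [-0.006 -0.09  -0.996]
 [-1.     0.018  0.005]]
```

>>> jog_arm(plan=[{"grip": -1,"tx": 3,"ty": -1,"tz": 0,"roll": 0},{"grip": 1,"tx": 0,"ty": 0,"tz": 0,"roll": 0},{"grip": 1,"tx": 0,"ty": 0,"tz": 0,"roll": 0},{"grip": 1,"tx": 0,"ty": 0,"tz": 0,"roll": 0},{"grip": 1,"tx": 0,"ty": 0,"tz": 0,"roll": 0},{"grip": 1,"tx": 0,"ty": 0,"tz": 0,"roll": 0}], newtons=55)

```text
time_s: 3.88
position: [0.4831, -0.2465, 0.1053]
ee_rot: [0.525, 0.471, -0.519, 0.483]
contact_force: [-0.5, -0.5, -0.1]
width: 0.505
```

```bash
cat > s.py <<'E'
from h import *
from workcell import bot
import sys
s=bot.get_state();st(s,[0.4826,-0.2463,0.105],np.pi/2-0.09)
print(Rn.from_quat(s["ee_rot"]).as_matrix()[:,0].round(3))
E
python3 s.py
```

```text
t 3.88 p [ 0.4831 -0.2465  0.1053] tilt 0.0195 zyaw -1.6609 w 47.4 F [-0.5 -0.5 -0.1] M [ 0.06  0.03 -0.05] j [ 0.37  0.63  0.07  1.95 -0.09  0.54 -1.15]
shift mm (tx,ty,tz) [ 0.3 -0.5 -0.1]
roll -7.412751032553899e-05
[ 0.018 -0.007 -1.   ]
```

>>> jog_arm(plan=[{"grip": 1,"tx": 0,"ty": 0,"tz": 0,"roll": 0},{"grip": 1,"tx": 0,"ty": 0,"tz": 0,"roll": 0},{"grip": 1,"tx": 0,"ty": 0,"tz": 0,"roll": 0},{"grip": 1,"tx": 0,"ty": 0,"tz": 0,"roll": 0},{"grip": 1,"tx": 0,"ty": 0,"tz": 0,"roll": 0},{"grip": 1,"tx": 0,"ty": 0,"tz": 0,"roll": 0}], newtons=55)

```text
time_s: 4.62
position: [0.4832, -0.2461, 0.1053]
ee_rot: [0.525, 0.471, -0.519, 0.483]
contact_force: [-0.5, 1.3, -0.2]
width: 0.145
```

```bash
python3 s.py
```

```text
t 4.62 p [ 0.4832 -0.2461  0.1053] tilt 0.0195 zyaw -1.6606 w 13.7 F [-0.5  1.3 -0.2] M [ 0.18 -0.03  0.02] j [ 0.37  0.63  0.07  1.95 -0.09  0.54 -1.15]
shift mm (tx,ty,tz) [ 0.3 -0.6  0.2]
roll 0.00023006050888341179
[ 0.018 -0.006 -1.   ]
```

>>> jog_arm(plan=[{"grip": 1,"tx": -3,"ty": 0,"tz": 0,"roll": 0},{"grip": 1,"tx": -2,"ty": 0,"tz": 0,"roll": 0}], newtons=55)

```text
time_s: 4.88
position: [0.4822, -0.2456, 0.1093]
ee_rot: [0.525, 0.472, -0.519, 0.482]
contact_force: [0.4, -0.5, -6.0]
width: 0.14
```

```bash
python3 s.py
```

```text
t 4.88 p [ 0.4822 -0.2456  0.1093] tilt 0.0169 zyaw -1.6605 w 13.1 F [ 0.4 -0.5 -6. ] M [-0.   -0.14 -0.01] j [ 0.37  0.63  0.08  1.95 -0.09  0.55 -1.15]
shift mm (tx,ty,tz) [4.3 0.4 0.7]
roll 0.00031265359657339786
[ 0.016 -0.005 -1.   ]
```

>>> jog_arm(plan=[{"grip": 1,"tx": -2,"ty": 0,"tz": 0,"roll": 0}])

```text
time_s: 5.0
position: [0.4814, -0.2453, 0.1101]
ee_rot: [0.525, 0.472, -0.519, 0.482]
contact_force: [3.2, -2.2, -23.8]
width: 0.14
```

```bash
python3 s.py
```

```text
t 5.0 p [ 0.4814 -0.2453  0.1101] tilt 0.0152 zyaw -1.6604 w 13.2 F [  3.2  -2.2 -23.8] M [-0.42 -0.83 -0.02] j [ 0.37  0.63  0.08  1.95 -0.09  0.56 -1.15]
shift mm (tx,ty,tz) [5.2 1.2 0.9]
roll 0.0004069561334532068
[ 0.015 -0.005 -1.   ]
```

>>> jog_arm(plan=[{"grip": 1,"tx": -1,"ty": 0.5,"tz": 0.5,"roll": -0.06},{"grip": 1,"tx": -1,"ty": 0,"tz": 0,"roll": -0.06},{"grip": 1,"tx": -1,"ty": 0,"tz": 0,"roll": -0.06}])

```text
time_s: 5.38
position: [0.4813, -0.2448, 0.1109]
ee_rot: [0.478, 0.519, -0.473, 0.527]
contact_force: [-0.0, -1.6, -5.4]
width: 0.141
```

```bash
python3 s.py
```

```text
t 5.38 p [ 0.4813 -0.2448  0.1109] tilt 0.0125 zyaw -1.475 w 13.3 F [-0.  -1.6 -5.4] M [-0.34 -0.02 -0.04] j [ 0.4   0.62  0.02  1.94 -0.03  0.56 -1.03]
shift mm (tx,ty,tz) [5.9 1.1 1.6]
roll 0.18580936524431646
[ 0.012 -0.003 -1.   ]
```

>>> jog_arm(plan=[{"grip": 1,"tx": -1.5,"ty": 0,"tz": 0,"roll": -0.06},{"grip": 1,"tx": -1.5,"ty": 0,"tz": 0,"roll": -0.06}])

```text
time_s: 5.62
position: [0.4806, -0.2452, 0.1138]
ee_rot: [0.444, 0.548, -0.441, 0.555]
contact_force: [-0.1, 0.2, -7.2]
width: 0.143
```

```bash
python3 s.py
```

```text
t 5.62 p [ 0.4806 -0.2452  0.1138] tilt 0.0113 zyaw -1.3515 w 13.5 F [-0.1  0.2 -7.2] M [-0.21 -0.25 -0.06] j [ 0.43  0.62 -0.01  1.94  0.01  0.57 -0.94]
shift mm (tx,ty,tz) [8.8 1.6 1.5]
roll 0.309320908627293
[ 0.011 -0.003 -1.   ]
```

>>> jog_arm(plan=[{"grip": 1,"tx": -3,"ty": 0,"tz": 0,"roll": 0},{"grip": 1,"tx": -3,"ty": 0,"tz": 0,"roll": 0}])

```text
time_s: 5.88
position: [0.4806, -0.2453, 0.12]
ee_rot: [0.444, 0.548, -0.441, 0.555]
contact_force: [1.1, -0.4, -7.1]
width: 0.143
```

```bash
python3 s.py
```

```text
t 5.88 p [ 0.4806 -0.2453  0.12  ] tilt 0.0114 zyaw -1.3532 w 13.4 F [ 1.1 -0.4 -7.1] M [-0.01 -0.29  0.02] j [ 0.43  0.61 -0.01  1.93  0.01  0.59 -0.94]
shift mm (tx,ty,tz) [15.   1.6  1.3]
roll 0.3076039900476175
[ 0.011 -0.003 -1.   ]
```

Past ridge 1 with a light force (-7 N, about the drag plus weight). Now up to ridge 2, which should be at TCP z ≈ 0.129.

>>> jog_arm(plan=[{"grip": 1,"tx": -4,"ty": 0,"tz": 0,"roll": 0},{"grip": 1,"tx": -3,"ty": 0,"tz": 0,"roll": 0},{"grip": 1,"tx": -2,"ty": 0,"tz": 0,"roll": 0}])

```text
time_s: 6.25
position: [0.4803, -0.245, 0.1296]
ee_rot: [0.444, 0.548, -0.441, 0.555]
contact_force: [1.9, -0.9, -20.3]
width: 0.14
```

```bash
python3 s.py
```

```text
t 6.25 p [ 0.4803 -0.245   0.1296] tilt 0.011 zyaw -1.3541 w 13.2 F [  1.9  -0.9 -20.3] M [-0.36 -0.62 -0.02] j [ 0.43  0.59 -0.01  1.93  0.01  0.61 -0.94]
shift mm (tx,ty,tz) [24.6  1.7  1.7]
roll 0.30669786559810674
[ 0.011 -0.003 -1.   ]
```

>>> jog_arm(plan=[{"grip": 1,"tx": 0,"ty": 0.5,"tz": 0.5,"roll": 0.12},{"grip": 1,"tx": -0.5,"ty": 0.5,"tz": 0.5,"roll": 0.12},{"grip": 1,"tx": -0.5,"ty": 0,"tz": 0,"roll": 0.12},{"grip": 1,"tx": -1,"ty": 0,"tz": 0,"roll": 0.08}])

```text
time_s: 6.75
position: [0.4801, -0.2463, 0.1297]
ee_rot: [0.557, 0.435, -0.554, 0.44]
contact_force: [2.4, -1.9, -16.4]
width: 0.145
```

```bash
python3 s.py
```

```text
t 6.75 p [ 0.4801 -0.2463  0.1297] tilt 0.0088 zyaw -1.8076 w 13.6 F [  2.4  -1.9 -16.4] M [-0.67 -0.72  0.1 ] j [ 0.34  0.6   0.12  1.93 -0.12  0.61 -1.27]
shift mm (tx,ty,tz) [24.7  2.2 -0.6]
roll -0.14681573879061283
[ 0.008 -0.003 -1.   ]
```

>>> jog_arm(plan=[{"grip": 1,"tx": -1,"ty": 1,"tz": 0,"roll": 0.06},{"grip": 1,"tx": -1,"ty": 0,"tz": 0,"roll": 0.06}])

```text
time_s: 7.0
position: [0.4802, -0.2468, 0.1298]
ee_rot: [0.582, 0.4, -0.581, 0.405]
contact_force: [2.1, -0.9, -15.4]
width: 0.143
```

```bash
python3 s.py
```

```text
t 7.0 p [ 0.4802 -0.2468  0.1298] tilt 0.0071 zyaw -1.9311 w 13.5 F [  2.1  -0.9 -15.4] M [-0.38 -0.81  0.13] j [ 0.32  0.6   0.16  1.93 -0.15  0.62 -1.36]
shift mm (tx,ty,tz) [24.8  1.9 -1.3]
roll -0.2702999684108267
[ 0.006 -0.004 -1.   ]
```

>>> jog_arm(plan=[{"grip": 1,"tx": -1,"ty": 0.5,"tz": -0.5,"roll": 0.06},{"grip": 1,"tx": -1,"ty": 0,"tz": 0,"roll": 0.06}])

```text
time_s: 7.25
position: [0.4804, -0.2468, 0.1302]
ee_rot: [0.606, 0.364, -0.605, 0.368]
contact_force: [2.2, -0.3, -5.2]
width: 0.143
```

```bash
python3 s.py
```

```text
t 7.25 p [ 0.4804 -0.2468  0.1302] tilt 0.0063 zyaw -2.0544 w 13.5 F [ 2.2 -0.3 -5.2] M [-0.03 -0.86  0.02] j [ 0.29  0.6   0.2   1.93 -0.19  0.62 -1.45]
shift mm (tx,ty,tz) [25.2  1.6 -1.5]
roll -0.3935942166501025
[ 0.004 -0.005 -1.   ]
```

Force has dropped, so it is probably in the gap. Pull straight.

>>> jog_arm(plan=[{"grip": 1,"tx": -2,"ty": 0,"tz": 0,"roll": 0.02},{"grip": 1,"tx": -2,"ty": 0,"tz": 0,"roll": 0.02}])

```text
time_s: 7.5
position: [0.4807, -0.2461, 0.1344]
ee_rot: [0.613, 0.351, -0.612, 0.355]
contact_force: [1.5, 0.5, -7.0]
width: 0.143
```

```bash
python3 s.py
```

```text
t 7.5 p [ 0.4807 -0.2461  0.1344] tilt 0.006 zyaw -2.0948 w 13.5 F [ 1.5  0.5 -7. ] M [ 0.05 -0.33 -0.  ] j [ 0.28  0.6   0.21  1.92 -0.2   0.63 -1.48]
shift mm (tx,ty,tz) [29.4  1.6 -0.8]
roll -0.4340380748091146
[ 0.004 -0.004 -1.   ]
```

Through. On up to ridge 3 (z ≈ 0.149).

>>> jog_arm(plan=[{"grip": 1,"tx": -4,"ty": 0,"tz": 0,"roll": 0},{"grip": 1,"tx": -4,"ty": 0,"tz": 0,"roll": 0},{"grip": 1,"tx": -4,"ty": 0,"tz": 0,"roll": 0},{"grip": 1,"tx": -2,"ty": 0,"tz": 0,"roll": 0},{"grip": 1,"tx": -1.5,"ty": 0,"tz": 0,"roll": 0}])

```text
time_s: 8.12
position: [0.4795, -0.2456, 0.1498]
ee_rot: [0.613, 0.352, -0.612, 0.355]
contact_force: [3.8, -2.0, -27.2]
width: 0.144
```

```bash
python3 s.py
```

```text
t 8.12 p [ 0.4795 -0.2456  0.1498] tilt 0.0044 zyaw -2.0942 w 13.5 F [  3.8  -2.  -27.2] M [-0.44 -1.32  0.04] j [ 0.27  0.58  0.22  1.91 -0.19  0.67 -1.49]
shift mm (tx,ty,tz) [44.8  2.8 -1. ]
roll -0.433411592823421
[ 0.003 -0.003 -1.   ]
```

>>> jog_arm(plan=[{"grip": 1,"tx": 0.5,"ty": 1,"tz": -0.5,"roll": -0.14},{"grip": 1,"tx": 0,"ty": 0.5,"tz": 0,"roll": -0.14},{"grip": 1,"tx": -0.5,"ty": 0,"tz": 0,"roll": -0.14},{"grip": 1,"tx": -1,"ty": 0,"tz": 0,"roll": -0.1}])

```text
time_s: 8.62
position: [0.4805, -0.2443, 0.1497]
ee_rot: [0.496, 0.503, -0.497, 0.503]
contact_force: [2.4, -0.2, -21.3]
width: 0.141
```

```bash
python3 s.py
```

```text
t 8.62 p [ 0.4805 -0.2443  0.1497] tilt 0.0011 zyaw -1.558 w 13.2 F [  2.4  -0.2 -21.3] M [-0.1  -1.16 -0.13] j [ 0.38  0.57  0.06  1.9  -0.05  0.67 -1.09]
shift mm (tx,ty,tz) [44.7  2.1  1.9]
roll 0.10282453777643408
[-0.    -0.001 -1.   ]
```

>>> jog_arm(plan=[{"grip": 1,"tx": -0.7,"ty": 1,"tz": 0.5,"roll": -0.06},{"grip": 1,"tx": -1,"ty": 0,"tz": 0,"roll": -0.06}])

```text
time_s: 8.88
position: [0.4809, -0.2442, 0.1498]
ee_rot: [0.465, 0.533, -0.465, 0.532]
contact_force: [2.4, -0.2, -18.4]
width: 0.14
```

```bash
python3 s.py
```

```text
t 8.88 p [ 0.4809 -0.2442  0.1498] tilt 0.002 zyaw -1.4347 w 13.2 F [  2.4  -0.2 -18.4] M [-0.14 -1.07 -0.07] j [ 0.4   0.57  0.03  1.9  -0.02  0.67 -1.  ]
shift mm (tx,ty,tz) [44.8  1.5  2.3]
roll 0.22606708575096945
[-0.002  0.001 -1.   ]
```

>>> jog_arm(plan=[{"grip": 1,"tx": -1,"ty": 0.5,"tz": 0.5,"roll": -0.06},{"grip": 1,"tx": -1,"ty": 0,"tz": 0,"roll": -0.06}])

```text
time_s: 9.12
position: [0.4811, -0.2442, 0.15]
ee_rot: [0.431, 0.562, -0.431, 0.559]
contact_force: [2.6, 0.3, -17.0]
width: 0.146
```

```bash
python3 s.py
```

```text
t 9.12 p [ 0.4811 -0.2442  0.15  ] tilt 0.0038 zyaw -1.3119 w 13.7 F [  2.6   0.3 -17. ] M [-0.11 -1.14 -0.14] j [ 0.42  0.57 -0.01  1.9   0.01  0.68 -0.9 ]
shift mm (tx,ty,tz) [45.   1.   2.5]
roll 0.3488827360324054
[-0.003  0.002 -1.   ]
```

>>> jog_arm(plan=[{"grip": 1,"tx": -1,"ty": 0.5,"tz": 0.5,"roll": -0.06},{"grip": 1,"tx": -1,"ty": 0,"tz": 0,"roll": -0.06}])

```text
time_s: 9.38
position: [0.4815, -0.2453, 0.1518]
ee_rot: [0.395, 0.587, -0.396, 0.584]
contact_force: [1.2, 0.4, -7.2]
width: 0.143
```

```bash
python3 s.py
```

```text
t 9.38 p [ 0.4815 -0.2453  0.1518] tilt 0.0042 zyaw -1.1887 w 13.5 F [ 1.2  0.4 -7.2] M [-0.19 -0.39 -0.1 ] j [ 0.45  0.57 -0.05  1.89  0.04  0.69 -0.81]
shift mm (tx,ty,tz) [46.8  0.8  1.4]
roll 0.4721337697471286
[-0.004  0.001 -1.   ]
```

>>> jog_arm(plan=[{"grip": 1,"tx": -3,"ty": 0,"tz": 0,"roll": 0},{"grip": 1,"tx": -3,"ty": 0,"tz": 0,"roll": 0},{"grip": 1,"tx": -4,"ty": 0,"tz": 0,"roll": 0}])

```text
time_s: 9.75
position: [0.4817, -0.2461, 0.1634]
ee_rot: [0.396, 0.586, -0.397, 0.584]
contact_force: [1.8, 0.2, -3.4]
width: 0.145
```

```bash
python3 s.py
```

```text
t 9.75 p [ 0.4817 -0.2461  0.1634] tilt 0.0034 zyaw -1.1918 w 13.6 F [ 1.8  0.2 -3.4] M [ 0.01 -0.09 -0.  ] j [ 0.45  0.55 -0.04  1.88  0.04  0.71 -0.81]
shift mm (tx,ty,tz) [58.4  0.9  0.6]
roll 0.4690302107066531
[-0.003  0.    -1.   ]
```

>>> jog_arm(plan=[{"grip": 1,"tx": -6,"ty": 0,"tz": 0,"roll": 0},{"grip": 1,"tx": -10,"ty": 0,"tz": 0,"roll": 0},{"grip": 1,"tx": -12,"ty": 0,"tz": 0,"roll": 0},{"grip": 1,"tx": -12,"ty": 0,"tz": 0,"roll": 0},{"grip": 1,"tx": 0,"ty": 0,"tz": 0,"roll": 0}])

```text
time_s: 10.38
position: [0.4821, -0.2467, 0.2084]
ee_rot: [0.396, 0.585, -0.398, 0.585]
contact_force: [-0.3, 0.4, -2.3]
width: 0.142
```

```bash
cat > r.py <<'E'
from h import *
from workcell import bot
import sys,pickle
a=[float(x) for x in sys.argv[1:3]]  # rack x mm, tcp z
C=np.array([.557,.209]);t=.2
p=C+a[0]/1000*np.array([np.cos(t),np.sin(t)])
s=bot.get_state();st(s,[*p,a[1]],float(sys.argv[3]) if len(sys.argv)>3 else None)
E
python3 r.py -130 0.21; python3 - <<'E'
from workcell import bot
import cv2,pickle
d={n:bot.camera(n) for n in("scene","wrist")}
pickle.dump(d,open("cam2.pkl","wb"))
for n in d: cv2.imwrite(f"pics/{n}2.png",d[n]["color"][:,:,::-1])
E
```

```text
t 10.38 p [ 0.4821 -0.2467  0.2084] tilt 0.0021 zyaw -1.1925 w 13.3 F [-0.3  0.4 -2.3] M [-0.03 -0.   -0.03] j [ 0.45  0.49 -0.05  1.84  0.03  0.82 -0.8 ]
shift mm (tx,ty,tz) [  -2.2  110.  -418.8]
```

View pics/scene2.png

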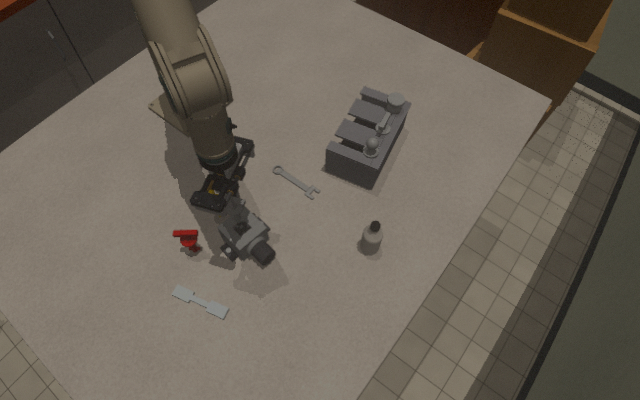

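>>> jog_arm(plan=[{"grip": 1,"tx": 0,"ty": 0,"tz": 0,"roll": 0.177},{"grip": 1,"tx": 0,"ty": 2,"tz": -25,"roll": 0},{"grip": 1,"tx": 0,"ty": 4,"tz": -45,"roll": 0},{"grip": 1,"tx": 0,"ty": 4,"tz": -45,"roll": 0},{"grip": 1,"tx": 0,"ty": 4,"tz": -45,"roll": 0},{"grip": 1,"tx": 0,"ty": 4,"tz": -45,"roll": 0},{"grip": 1,"tx": 0,"ty": 4,"tz": -45,"roll": 0},{"grip": 1,"tx": 0,"ty": 4,"tz": -45,"roll": 0},{"grip": 1,"tx": 0,"ty": 3,"tz": -40,"roll": 0},{"grip": 1,"tx": 0,"ty": 2,"tz": -20,"roll": 0},{"grip": 1,"tx": 0,"ty": 0,"tz": 0,"roll": 0}])

```text
time_s: 11.85
position: [0.4396, 0.1184, 0.2024]
ee_rot: [0.447, 0.549, -0.452, 0.543]
contact_force: [0.5, 0.2, -3.5]
width: 0.144
```

```bash
python3 r.py -130 0.2 -1.371
```

```text
t 11.85 p [0.4396 0.1184 0.2024] tilt 0.0112 zyaw -1.3768 w 13.6 F [ 0.5  0.2 -3.5] M [-0.02 -0.08  0.01] j [-0.3   0.39 -0.03  2.05  0.01  0.71 -1.71]
shift mm (tx,ty,tz) [  2.5   2.7 -65.5]
roll -0.005801366096515492
```

>>> jog_arm(plan=[{"grip": 1,"tx": 0,"ty": 1,"tz": -35,"roll": -0.005},{"grip": 1,"tx": 0,"ty": 1,"tz": -28,"roll": 0},{"grip": 1,"tx": 0,"ty": 0,"tz": 0,"roll": 0},{"grip": 1,"tx": 0,"ty": 0,"tz": 0,"roll": 0}])

```text
time_s: 12.35
position: [0.43, 0.1753, 0.2014]
ee_rot: [0.446, 0.548, -0.454, 0.543]
contact_force: [0.3, -0.2, -2.8]
width: 0.145
```

```bash
python3 r.py -130 0.149 -1.371;python3 - <<'E'
from workcell import bot
import cv2,pickle
d={n:bot.camera(n) for n in("scene","wrist","top")}
pickle.dump(d,open("cam3.pkl","wb"))
for n in d: cv2.imwrite(f"pics/{n}3.png",d[n]["color"][:,:,::-1])
c=d["scene"]["color"][60:220,280:440,::-1]
cv2.imwrite("pics/scene3c.png",cv2.resize(c,None,fx=3.7,fy=3.7,interpolation=cv2.INTER_CUBIC))
E
```

```text
t 12.35 p [0.43   0.1753 0.2014] tilt 0.0138 zyaw -1.3791 w 13.6 F [ 0.3 -0.2 -2.8] M [-0.03 -0.02  0.02] j [-0.42  0.4  -0.03  2.03  0.02  0.72 -1.85]
shift mm (tx,ty,tz) [52.4  1.8 -7.9]
roll -0.008118597540809347
```

View pics/wrist3.png

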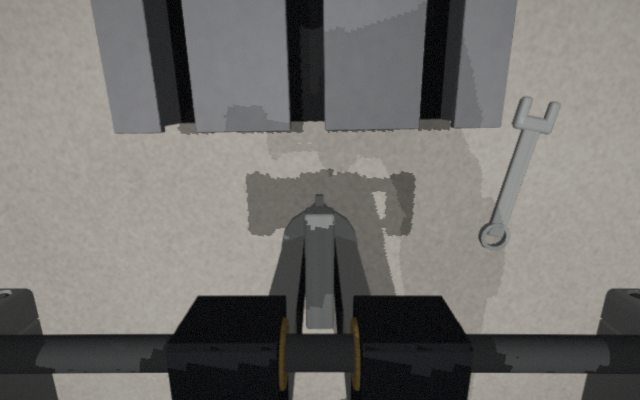

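View pics/scene3c.png

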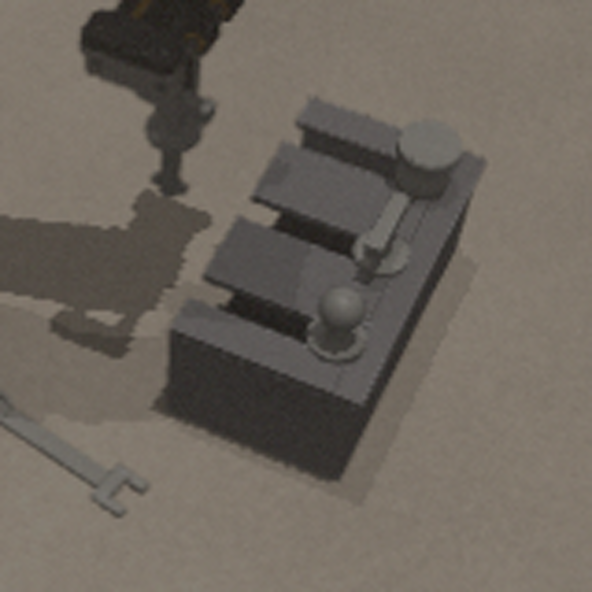

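The wrist picture shows the middle slot mouth at (291–325,~130), the rack's front corners at (115,133) and (503,127), and the pin upright in the jaws at (320,270). Refine the slot line from these.

```bash
python3 - <<'E'
import pickle
from h import *
D=pickle.load(open("cam3.pkl","rb"));w=D["wrist"]
q=[(114,133),(503,127),(291,131),(325,130),(286,2),(323,2)]
P=np.array([at(w,*p,.110) for p in q]);print(P.round(4))
f=P[0]-P[1];print("yaw",np.arctan2(-f[0],f[1]),np.linalg.norm(f),"mid",P[:2].mean(0), P[2:4].mean(0))
s=P[4:6].mean(0)-P[2:4].mean(0);print("slotyaw",np.arctan2(s[1],s[0]))
print("assumed front mid",.557-.075*np.cos(.2),.209-.075*np.sin(.2))
E
```

```text
[[0.4579 0.3257 0.11  ]
 [0.5133 0.0608 0.11  ]
 [0.4828 0.2052 0.11  ]
 [0.4879 0.182  0.11  ]
 [0.5613 0.2217 0.11  ]
 [0.5657 0.1987 0.11  ]]
yaw 0.206124983466615 0.27062964678012613 mid [0.48558128 0.19322332 0.11      ] [0.4853544  0.19356031 0.11      ]
slotyaw 0.20957811641938195
assumed front mid 0.4834950066619069 0.1940998001903704
```

```bash
sed -i 's/C=np.*/C=np.array([.5579,.2091]);t=.205/' r.py; sed -i '$a print(Rn.from_quat(s["ee_rot"]).as_matrix()[:,0].round(4)); e=s["position"][:2]-C; print("rack xy mm",1000*(e@[np.cos(t),np.sin(t)]),1000*(e@[-np.sin(t),np.cos(t)]))' r.py; python3 r.py -130 0.150 -1.366
```

```text
t 12.5 p [0.43   0.1759 0.2016] tilt 0.0133 zyaw -1.3794 w 14.0 F [-0.   0.5 -4.1] M [-0.   -0.11  0.03] j [-0.42  0.4  -0.03  2.03  0.02  0.72 -1.85]
shift mm (tx,ty,tz) [51.5  2.6 -6.6]
roll -0.013353702668718048
[-0.0126 -0.0044 -0.9999]
rack xy mm -131.96728129322676 -6.50451954997058
```

>>> jog_arm(plan=[{"grip": 1,"tx": 20,"ty": 0,"tz": -7,"roll": -0.012},{"grip": 1,"tx": 20,"ty": 0,"tz": 0,"roll": 0},{"grip": 1,"tx": 8,"ty": 0,"tz": 0,"roll": 0},{"grip": 1,"tx": 0,"ty": 0,"tz": 0,"roll": 0}])

```text
time_s: 13.0
position: [0.4299, 0.1796, 0.1532]
ee_rot: [0.445, 0.549, -0.452, 0.545]
contact_force: [-0.1, 0.1, -2.9]
width: 0.143
```

```bash
python3 r.py -130 0.150 -1.366
```

```text
t 13.0 p [0.4299 0.1796 0.1532] tilt 0.0113 zyaw -1.3726 w 13.4 F [-0.1  0.1 -2.9] M [-0.02  0.   -0.02] j [-0.43  0.48 -0.03  2.08  0.03  0.59 -1.86]
shift mm (tx,ty,tz) [ 3.1  1.3 -2.9]
roll -0.0066488254621959175
[-0.0103 -0.0046 -0.9999]
rack xy mm -131.32090773926456 -2.8355335980446115
```

>>> jog_arm(plan=[{"grip": 1,"tx": 2,"ty": 8,"tz": -3,"roll": -0.006},{"grip": 1,"tx": 0,"ty": 12,"tz": 0,"roll": 0},{"grip": 1,"tx": 0,"ty": 0,"tz": 0,"roll": 0}])

```text
time_s: 13.38
position: [0.4522, 0.1874, 0.1523]
ee_rot: [0.444, 0.549, -0.449, 0.547]
contact_force: [0.5, -0.6, -2.6]
width: 0.144
```

```bash
python3 r.py -45 0.150 -1.366;python3 - <<'E'
from workcell import bot
import cv2,pickle
d={n:bot.camera(n) for n in("scene","wrist")}
c=d["scene"]["color"][60:200,280:440,::-1]
c=cv2.resize(c,None,fx=3.5,fy=3.5,interpolation=cv2.INTER_CUBIC)
cv2.imwrite("pics/scene4c.png",c)
cv2.imwrite("pics/wrist4.png",d["wrist"]["color"][:,:,::-1])
E
```

```text
t 13.38 p [0.4522 0.1874 0.1523] tilt 0.0072 zyaw -1.3668 w 13.5 F [ 0.5 -0.6 -2.6] M [ 0.03 -0.01  0.03] j [-0.43  0.51 -0.03  2.02  0.03  0.62 -1.85]
shift mm (tx,ty,tz) [ 1.9 62.9  0.3]
roll -0.0008212540009326919
[-0.0065 -0.003  -1.    ]
rack xy mm -107.93407478730113 0.32248806228515114
```

View pics/scene4c.png

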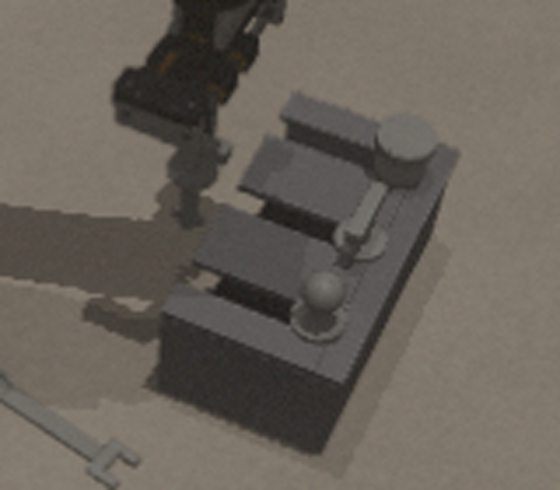

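View pics/wrist4.png

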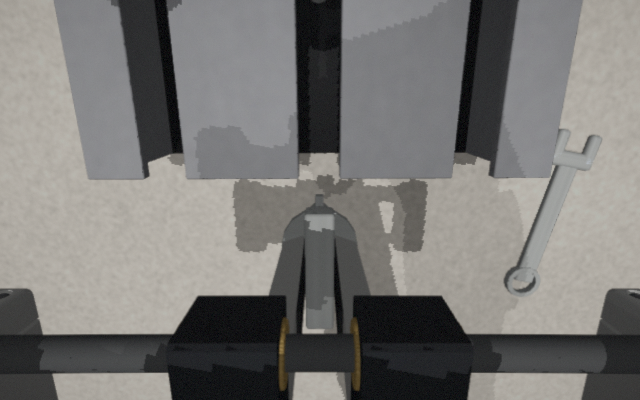

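>>> jog_arm(plan=[{"grip": 1,"tx": 0,"ty": 12,"tz": 0,"roll": 0},{"grip": 1,"tx": 0,"ty": 12,"tz": 0,"roll": 0},{"grip": 1,"tx": 0,"ty": 8,"tz": 0,"roll": 0}])

```text
time_s: 13.85
position: [0.4835, 0.1938, 0.1519]
ee_rot: [0.443, 0.55, -0.449, 0.547]
contact_force: [1.1, 0.2, -3.1]
width: 0.145
```

```bash
python3 r.py -45 0.150 -1.366
```

```text
t 13.85 p [0.4835 0.1938 0.1519] tilt 0.0095 zyaw -1.3662 w 13.6 F [ 1.1  0.2 -3.1] M [-0.02  0.   -0.01] j [-0.41  0.55 -0.04  1.94  0.03  0.67 -1.83]
shift mm (tx,ty,tz) [ 1.6 31.   0.2]
roll -0.00019022117043521192
[-0.0087 -0.0039 -1.    ]
rack xy mm -76.00153218837873 0.19419011246791335
```

>>> jog_arm(plan=[{"grip": 1,"tx": 0,"ty": 12,"tz": 0,"roll": 0},{"grip": 1,"tx": 0,"ty": 12,"tz": 0,"roll": 0},{"grip": 1,"tx": 0,"ty": 5,"tz": 0,"roll": 0},{"grip": 1,"tx": 0,"ty": 0,"tz": 0,"roll": 0}])

```text
time_s: 14.35
position: [0.5147, 0.2001, 0.1512]
ee_rot: [0.443, 0.55, -0.449, 0.547]
contact_force: [-0.3, -0.6, -3.9]
width: 0.145
```

```bash
python3 r.py -45 0.1433 -1.366
```

```text
t 14.35 p [0.5147 0.2001 0.1512] tilt 0.0096 zyaw -1.3667 w 13.6 F [-0.3 -0.6 -3.9] M [ 0.01 -0.04  0.02] j [-0.4   0.59 -0.03  1.86  0.03  0.71 -1.82]
shift mm (tx,ty,tz) [ 7.9 -0.8 -0. ]
roll -0.0007017417981405316
[-0.0087 -0.0039 -1.    ]
rack xy mm -44.10343774774008 0.010517101377315445
```

>>> jog_arm(plan=[{"grip": 1,"tx": 3,"ty": 0,"tz": 0,"roll": 0},{"grip": 1,"tx": 3,"ty": 0,"tz": 0,"roll": 0},{"grip": 1,"tx": 1,"ty": 0,"tz": 0,"roll": 0}])

```text
time_s: 14.72
position: [0.5134, 0.1999, 0.1436]
ee_rot: [0.443, 0.55, -0.45, 0.547]
contact_force: [0.3, -0.1, 0.6]
width: 0.143
```

```bash
python3 r.py -45 0.1433 -1.366
```

```text
t 14.72 p [0.5134 0.1999 0.1436] tilt 0.0112 zyaw -1.3663 w 13.4 F [ 0.3 -0.1  0.6] M [-0.1   0.03  0.03] j [-0.4   0.6  -0.03  1.86  0.03  0.69 -1.82]
shift mm (tx,ty,tz) [0.3 0.4 0. ]
roll -0.000253924262812788
[-0.0102 -0.0044 -0.9999]
rack xy mm -45.4233259029627 0.04381549156502645
```

Force shows the collar has just landed on the plate at the expected height. I'll take a look, then release.

```bash
python3 - <<'E'
from workcell import bot
import cv2
c=bot.camera("scene")["color"][60:200,280:440,::-1]
cv2.imwrite("pics/scene5c.png",cv2.resize(c,None,fx=4,fy=4,interpolation=cv2.INTER_CUBIC))
E
```

```text
(no output)
```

View pics/scene5c.png

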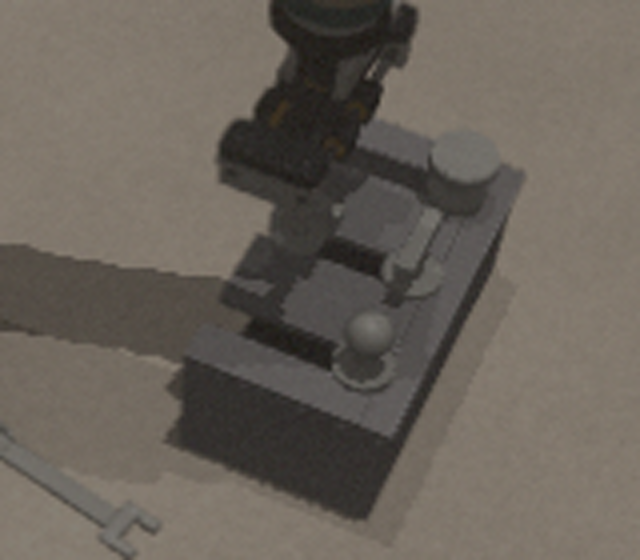

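>>> jog_arm(plan=[{"grip": 1,"tx": 0.5,"ty": 0,"tz": 0,"roll": 0},{"grip": 0.4,"tx": 0,"ty": 0,"tz": 0,"roll": 0},{"grip": 0.4,"tx": 0,"ty": 0,"tz": 0,"roll": 0},{"grip": 0.4,"tx": 0,"ty": 0,"tz": 0,"roll": 0},{"grip": 0.4,"tx": 0,"ty": 0,"tz": 0,"roll": 0}], newtons=20)

```text
time_s: 15.4
position: [0.5147, 0.2005, 0.1446]
ee_rot: [0.444, 0.55, -0.449, 0.547]
contact_force: [-0.9, -0.9, 0.4]
width: 0.298
```

```bash
python3 r.py -45 0.1433 -1.366; python3 - <<'E'
from workcell import bot
import cv2
c=bot.camera("wrist")["color"][:,:,::-1]
cv2.imwrite("pics/wrist6.png",c)
E
```

```text
t 15.4 p [0.5147 0.2005 0.1446] tilt 0.0077 zyaw -1.3662 w 28.0 F [-0.9 -0.9  0.4] M [ 0.02 -0.02  0.01] j [-0.4   0.59 -0.03  1.86  0.03  0.69 -1.82]
shift mm (tx,ty,tz) [ 1.3 -0.9  0.3]
roll -0.00024629968656819656
[-0.0071 -0.0031 -1.    ]
rack xy mm -44.09886047829529 0.33540207627760027
```

View pics/wrist6.png

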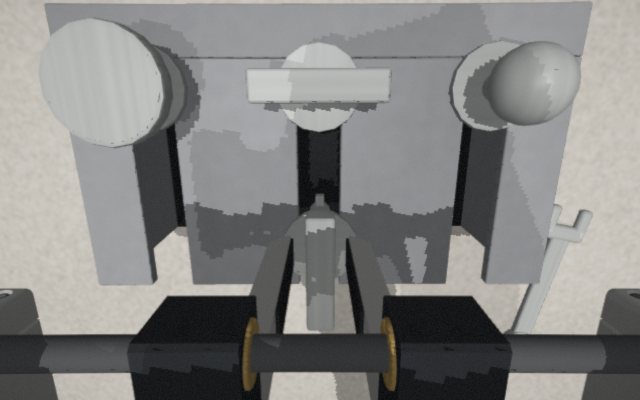

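The wrist picture shows the pin's bar at (320,275), in line with the slot behind the T-bar sample at (318,85), with the jaws open on both sides. Open wider and go up.

>>> jog_arm(plan=[{"grip": 0,"tx": 0,"ty": 0,"tz": 0,"roll": 0},{"grip": 0,"tx": -5,"ty": 0,"tz": 0,"roll": 0},{"grip": 0,"tx": -15,"ty": 0,"tz": 0,"roll": 0},{"grip": 0,"tx": -30,"ty": 0,"tz": 0,"roll": 0},{"grip": 0,"tx": -40,"ty": 0,"tz": 0,"roll": 0},{"grip": 0,"tx": -30,"ty": 0,"tz": 0,"roll": 0},{"grip": 0,"tx": 0,"ty": 0,"tz": 0,"roll": 0},{"grip": 0,"tx": 0,"ty": 0,"tz": 0,"roll": 0}])

```text
time_s: 16.45
position: [0.5156, 0.2009, 0.2724]
ee_rot: [0.445, 0.549, -0.448, 0.548]
contact_force: [-0.3, 1.4, 0.1]
width: 0.498
```

```bash
python3 r.py -45 0.1433 -1.366; python3 - <<'E'
from workcell import bot
import cv2,pickle
d={n:bot.camera(n) for n in("wrist","scene","top")}
pickle.dump(d,open("cam7.pkl","wb"))
for n in d: cv2.imwrite(f"pics/{n}7.png",d[n]["color"][:,:,::-1])
E
```

```text
t 16.45 p [0.5156 0.2009 0.2724] tilt 0.005 zyaw -1.3662 w 46.8 F [-0.3  1.4  0.1] M [ 0.   -0.04 -0.01] j [-0.4   0.44 -0.04  1.72  0.02  0.99 -1.81]
shift mm (tx,ty,tz) [129.1  -1.3   0.5]
roll -0.0002482497202835887
[-0.0046 -0.0019 -1.    ]
rack xy mm -43.035788220115684 0.5813976033758151
```

View pics/wrist7.png

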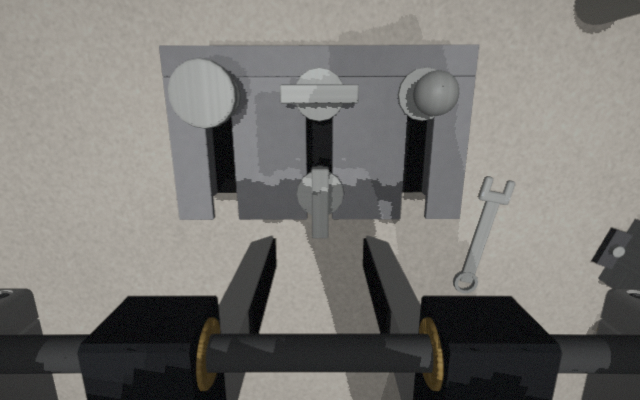

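View pics/scene7.png

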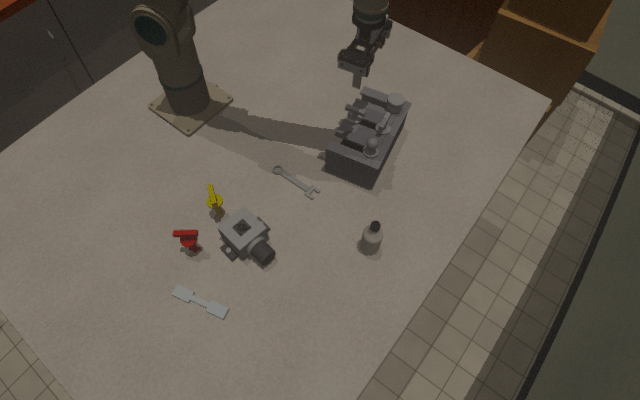

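```bash
python3 - <<'E'
import pickle
from h import *
w=pickle.load(open("cam7.pkl","rb"))["wrist"]
a=at(w,320,203,.152);b=at(w,318.5,93.5,.152);d=(a-b)[:2];t=.205
ce=at(w,320,192,.116);sc=at(w,320,94,.116)
f=lambda d:(d@[np.cos(t),np.sin(t)],d@[-np.sin(t),np.cos(t)])
print("bar rel sample",f(d),"collar rel sample",f((ce-sc)[:2]))
cv2.imwrite("pics/w7c.png",cv2.resize(w["color"][40:250,250:400,::-1],None,fx=2.8,fy=2.8,interpolation=cv2.INTER_CUBIC))
from workcell import bot
s=bot.get_state();print(s["time_s"],s["joint_vel"].round(3))
E
```

```text
bar rel sample (np.float64(-0.08643252255679736), np.float64(-0.001132723943292252)) collar rel sample (np.float64(-0.08648970550225255), np.float64(4.385189765139434e-06))
16.6 [-0.001  0.006  0.     0.002  0.002 -0.001 -0.   ]
```

View pics/w7c.png

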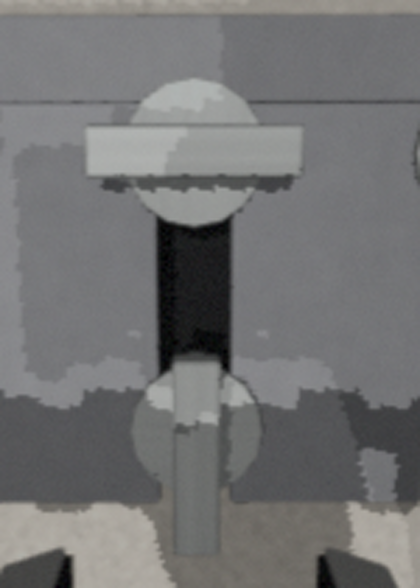

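The collar and bar are both about 86 mm in front of the T-bar sample, on the slot's centre line. The pin is upright, the gripper is well clear, and the bystanders have not moved. Handing in.

```bash
python3 -c "
from workcell import bot
print(bot.sign_off())"
```

```text
the job is handed in; nothing more can be done
None
```

The seized steel pin is out of the coupling and hanging by its collar in the rack's middle slot, in front of the T-bar sample. I released it and handed the job in at about 16.6 s of the 64 s allowed.

- **Freeing the pin:** I gripped the T bar and turned it under a light upward pull. Relative to the block it gave at about 0.2–0.3 rad anticlockwise, then about 0.35 rad clockwise, then about 0.45 rad anticlockwise. The largest pull I read was about 27 N.
- **Placing it:** I slid it in from the front with the collar about 8 mm above the plate. I lowered it until the weight came off the wrist at the expected height, then let go.
- **Last checks:**
  - The pin is about 86 mm in front of the sample and within about 1 mm of the slot's centre line.
  - It looks upright in the picture, with bar and collar offsets agreeing to about 1 mm.
  - The gripper is more than 100 mm above it and touching nothing.
  - The oil bottle, wrench and specimen look unmoved by eye in the scene picture; I did not measure them.
- **Failures or disagreements:** No check failed. My first camera estimates of the block and rack differed from the close wrist view by only 1–2 mm. The first move call was refused for missing keys and moved nothing.

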